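# Pin the loupe arm of the inspection stand at its set position

### The arm

A 7-joint arm with a two-finger parallel gripper is mounted at the origin on a cart in front of the work surface, level with it; the furniture and walls round the work are solid. World frame = base frame: x ahead of the robot, y to its left, z up, the work surface at z = 0. Lengths are in m, angles in rad, forces in N, time in s.
With the tool pointing down it reaches from about 0.4 to 0.85 m from the base axis. Payload 10.4 kg.
Tool frame: the origin (TCP) lies midway between the tips of the shut fingers; the grasp point (between the pads) lies 19 mm behind it; z points along the fingers, x is the direction in which the jaws open and shut, and the axes are right-handed (so a half turn about z gives the same grasp; the last joint's range is limited). The gripper opens to 85 mm and grips with 20 to 120 N. Pads are 22 mm wide; open, the fingers measure 114 mm over their backs; the gripper's body (76 mm by 85 mm) begins 54 mm behind the grasp point. The pads swing forward as they close: fully open they stand 13 mm farther back than shut.
Start: joints at [1.103, 0.332, -0.065, 1.46, 0.022, 1.35, -0.088], TCP at [0.269, -0.564, 0.231] pointing down, gripper open.
Joint ranges: [-2.6, 2.6], [-0.5, 2.12], [-1.47, 1.34], [0.16, 2.42], [-1.27, 4.41], [0.06, 2.06], [-2.6, 2.6]. Speed limits (rad/s): [2.22, 2.22, 2.79, 2.79, 3.14, 3.14, 3.14].

### API

Orientations are given as a unit quaternion [x, y, z, w].
In Python, from workcell import monitor, eyes, ticket, models gives the robot as it stands.
- The arm moves only by the tool servo_tool, never from a script. Its argument "motion" is a list of rows, each a list of 7 numbers: the opening, from 0 (shut) to 1 (fully open), then the shift along the tool's x, y, z in m, then the turn, a rotation vector about the tool's x, y, z in degrees. In form: [[fingers, tx, ty, tz, rx, ry, rz], ...]. A call has 1 to 20 rows; each row is the pose to reach, as a shift and turn from the pose commanded when the call began, along the tool's axes at that moment; what a row does not reach only later rows make up. A row lasts 1/8 s, in which the tool goes at most 62.5 mm and 10.7 degrees, less where a joint would pass 70% of its speed; a pose out of reach is approached as far as the arm can. A call with a gripper value outside its range is refused whole. The fingers move at their own pace and stop on an object; "grip_force" is the grip in N (left out, the last holds). Time passes only in rows, so rows that repeat a pose let the fingers close. It gives the time, the measured TCP pose, the force and the opening at its end, in the units of the state.
- monitor.get_obs(): the state, without advancing time (a new reading comes with each control period).
- eyes.camera(name): name is "scene" or "side" or "wrist"; returns (picture, depth): 400x640x3 uint8, blue, green, red; 400x640 float32, m along the optical axis (not along the pixel's ray), 0 where there is no reading.
- eyes.camera_info(name): a dict with "intrinsics" (3x3 intrinsics, pixels), "extrinsics" (4x4, takes a point from world to camera coordinates); the wrist camera has in their place "tool_from_camera" (4x4, takes a point from camera to tool coordinates, whose origin is the TCP and whose axes are the tool frame's). Camera axes: x right, y down, z forward; pixel columns grow to the right and rows downward; lengths in m; the calibration is good to about 2 mm. A picture is of the moment at which its call begins: read the wrist's pose just before it. camera_info takes no time and is no camera call.
- ticket.hand_in(): hands the job in, once; it reports no verdict.
Trained networks look in the newest picture that a camera, given by its name, has taken for a name from the list of things; names that differ only in an ending like _2 or _b are one class to them, and where a whole thing is asked for, a point or a joint stands for the part that bears it (a point fixed in the world has none). Each returns a list of dicts, best first, with "confidence" (0 to 1); they miss things now and then, are a little off and sometimes report something else, mostly with a low value. They report only what shows in the picture. A call takes as long as a camera call. They do not tell look-alikes from the thing itself.
- models.boxes_of(camera, thing): "point" ([x, y, z] in m, in the coordinates of the camera as it stood for that picture, good to about 4 mm: the middle of the surface that is visible of it).
The state is a dict: "clock": time; "joint_pos": joint angles; "joint_velocities": joint speeds; "tau": joint torques, N m; "position": TCP position; "ee_rot": TCP orientation; "ft_force": force on the tool from outside, world axes, zero at the start; "torque": the same for the moment, N m; "grip_width": opening from 0.0 (shut) to 1.0 (fully open).
Only numpy, scipy, OpenCV 4.12 (cv2) and the standard library are available. Lean on these libraries where they do the work, as an engineer would, in place of code of your own. Each camera call takes 0.05 s, during which the arm holds its last target. There are 200 camera calls.

### The job

On the inclined inspection stand, swing the loupe arm in over the board and lock it there with the index pin: take the thick-handled pin out of the pin block, put it in the arm's hole, feel for the locating hole in the sector plate underneath until the two holes line up, and drive the pin through both until its collar sits on the arm. Leave the thin pin in its block and do not upset the things standing about; let go of everything at the end.

Things in the scene. Friction and masses are not known exactly. Their poses are not given: they have to be found in the camera images.
- index_pin: Pin with a black knurled round handle 24 mm in diameter, 38 mm tall, over a steel collar 20 mm across and 4 mm thick (handle's top 42 mm over the origin); below it a steel shank 10 mm in diameter, 27 mm long, its last 5 mm tapering to a 4 mm nose. About 70 g. Origin on the axis at the collar's underside, z towards the handle. Starts upright in a hole of the pin block, collar on its top.
- thin_pin: Another pin, which stays where it is, in the other hole of the block: black handle 16 mm in diameter, top 30 mm over the block, shank 6 mm. Origin and z as for the index pin.
- pin_block: Fixed aluminium block 40 x 94 x 40 mm (x, y, z) with two upright holes 12.5 mm in diameter at y = -24 and +24 mm; origin at the centre of its underside. Either pin may stand in either hole.
- loupe_arm (a joint): Swing of the loupe arm about the pivot, in rad: 0 when the arm points straight down the deck's slope, positive when its free end stands to the left (+y side). Starts parked at 0.5 to 0.75; free from -0.25 to 0.85; friction holds it where it is left (about 1.5 N at the arm's hole moves it).
- pivot (a point): Point on the arm's pivot axis, level with the arm's top face. Its z axis is normal to the stand's deck, which slopes 30 degrees and faces the robot; its x axis points straight up the slope, y to the left. The deck's surface lies 29 mm below this point along z, the sector plate's top 9 mm below. The stand is fixed, upright on the bench.
- swing_hole (a point): Centre of the arm's hole, in the arm's top face, 125 mm from the pivot: 11.5 mm in diameter through the arm, which is 8 mm thick and 28 mm wide there and slides 1 mm above the sector plate. z normal to the deck, x outward along the arm. With the pin in this hole, moving the pin sideways swings the arm along; with its nose on the sector plate the collar stands 18 mm above the arm.
- swing_post (a point): Black upright post near the arm's free end for swinging it: 14 mm in diameter, 38 mm tall on the arm's top face, 164 mm from the pivot, normal to the deck. The point lies on its axis 25 mm above the arm's top face, axes as for the arm's hole. The loupe, 37 mm across, stands 20 mm above the arm's top face, 72 mm from the pivot.
- flux_bottle: Brown dropper bottle, 33 mm in diameter, 92 mm tall, standing on the bench to the right of the stand; origin at the centre of its underside.
- spare_lens: Black lens barrel, 34 mm in diameter, 76 mm tall, standing on the bench beyond the pin block; origin at the centre of its underside.
- sector_mid (a point): Deck-fixed point in the sector's top face, 125 mm straight down the slope from the pivot, axes as the pivot's. The sector is a steel plate curved round the pivot, 32 mm wide, 10 mm thick, 130 mm long, with a through hole of 11.5 mm midway, free below. It is clamped in curved slots; its own place is not reported: its hole meets the arm's at an arm angle from -0.1 to 0.1 rad and the arm hides it.
Mind the look-alikes: they are no part of the job. What is shaped like the index_pin but orange or pink is not meant.

How it is judged:
At the end, for the whole second after the job is handed in: The index pin is home: its collar's underside is within 3 mm of the arm hole's mouth and its axis within 0.12 rad of the hole's, with the arm within 0.13 rad of straight down the slope (so the shank is through the arm and the sector plate), and the pin is at rest (value of joint loupe_arm between -0.13 and 0.13 rad and distance between index_pin and swing_hole below 0.003 m and angle between the z axis of index_pin and the z axis of swing_hole, either way round below 0.12 rad and linear speed of index_pin below 0.02 m/s); the robot touches nothing.
It fails at once if the thin pin is pulled out of its place in the block (distance of thin_pin from where it was at the start of the episode above 0.015 m).
It fails at once if the flux bottle or the spare lens is knocked over or pushed away (distance of any of flux_bottle, spare_lens from where it was at the start of the episode above 0.03 m or angle between any of flux_bottle, spare_lens's own z axis and vertical above 0.5 rad).
It also fails if it takes over 67 s, if anything falls off the work surface, if the arm or the gripper's body presses on something with over 40 N, if the wrist force passes 120 N, or if a joint passes its speed limit or range.

## Working session

There is one attempt and no reset: what is moved stays moved. The work goes in short steps, Python scripts to look and compute and a tool call to move; the robot and the scene stay as the last step left them, time stands still between calls to the robot, and variables do not carry over. Pictures are saved under pics/ and viewed, about 8 in all and at most 12, crops included, and the job is handed in when it is done.

Besides the shell and the picture viewer there is one more tool, called after "Call:" as name([rows], argument=value, ...), one row to a line, values as JSON. servo_tool: Moves the arm, as the interface text tells. Its arguments: {"type":"object","properties":{"motion":{"type":"array"},"grip_force":{"type":"number"}},"required":["motion"]}

```bash
mkdir -p pics; cat > h.py <<'E'
import numpy as np, cv2
from scipy.spatial.transform import Rotation as R
from workcell import monitor, eyes, ticket, models
def pose():
    o=monitor.get_obs(); T=np.eye(4); T[:3,:3]=R.from_quat(o["ee_rot"]).as_matrix(); T[:3,3]=o["position"]; return T
def shot(cam):
    T=pose(); im,d=eyes.camera(cam); i=eyes.camera_info(cam); K=np.array(i["intrinsics"])
    W=T@np.array(i["tool_from_camera"]) if cam=="wrist" else np.linalg.inv(np.array(i["extrinsics"]))
    return im,d,K,W
def cloud(d,K,W):
    v,u=np.mgrid[:d.shape[0],:d.shape[1]]
    P=np.stack([(u-K[0,2])/K[0,0]*d,(v-K[1,2])/K[1,1]*d,d],-1)
    return P@W[:3,:3].T+W[:3,3]
def proj(p,K,W):
    c=(np.array(p)-W[:3,3])@W[:3,:3]; return (K@c)[:2]/c[2]
E
python3 - <<'E'
from h import *
print(monitor.get_obs())
for c in ["scene","side"]:
    im,d,K,W=shot(c); cv2.imwrite(f"pics/{c}0.png",im); np.savez(f"{c}0.npz",im=im,d=d,K=K,W=W)
    print(c,W.round(3).tolist())
    for t in ["index_pin","thin_pin","pin_block","pivot","swing_hole","swing_post","flux_bottle","spare_lens","sector_mid","loupe_arm"]:
        try:
            for b in models.boxes_of(c,t)[:4]:
                p=W[:3,:3]@np.array(b["point"])+W[:3,3]; print(t,round(b["confidence"],2),p.round(3),proj(p,K,W).round())
        except Exception as e: print(t,e)
E
```

```text
{'clock': 0.0, 'joint_pos': array([ 1.10341949,  0.33288784, -0.0646977 ,  1.4609705 ,  0.02158852,
        1.34992113, -0.08846415]), 'joint_velocities': array([-0.00016184, -0.00034937, -0.00143189,  0.0015439 , -0.0004545 ,
       -0.00218299,  0.00041308]), 'tau': array([ 1.05203766e-03, -6.25445652e+01,  4.98421106e-02, -3.91606915e+01,
        1.61471096e-02,  9.85960913e-03,  1.10501927e-05]), 'position': array([ 0.26873536, -0.56383518,  0.23049204]), 'ee_rot': array([ 8.45666383e-01, -5.33711357e-01, -6.46392257e-04, -3.72178822e-04]), 'ft_force': array([-0.29448286, -0.04708486, -0.38931755]), 'torque': array([-0.00614549,  0.01886742,  0.02733756]), 'grip_width': 1.0007509187260955}
scene [[-0.743, -0.443, 0.502, 0.099], [-0.669, 0.469, -0.576, 0.354], [0.02, -0.764, -0.645, 0.679], [0.0, 0.0, 0.0, 1.0]]
index_pin 0.7 [ 0.483 -0.215  0.073] [358. 223.]
index_pin 0.68 [ 0.554 -0.184  0.058] [325. 220.]
index_pin 0.64 [ 0.411 -0.263  0.059] [396. 232.]
index_pin 0.5 [ 0.559 -0.269  0.056] [346. 203.]
thin_pin 0.62 [ 0.485 -0.269  0.058] [371. 216.]
pin_block 0.79 [ 0.475 -0.
[... 561 characters left out ...]
77  0.017] [312. 187.]
index_pin 0.79 [ 0.438 -0.211  0.018] [380. 221.]
index_pin 0.59 [ 0.583 -0.236  0.018] [320. 200.]
index_pin 0.54 [ 0.485 -0.219  0.071] [361. 196.]
thin_pin 0.29 [0.652 0.048 0.147] [235. 247.]
pin_block 0.85 [ 0.479 -0.212  0.042] [363. 209.]
pin_block 0.65 [0.655 0.05  0.149] [233. 247.]
pivot 0.74 [0.597 0.01  0.091] [275. 258.]
swing_hole 0.67 [0.651 0.05  0.148] [235. 247.]
swing_post 0.77 [0.655 0.045 0.145] [235. 246.]
swing_post 0.48 [0.595 0.006 0.093] [277. 256.]
flux_bottle 0.89 [ 0.624 -0.195  0.047] [297. 199.]
spare_lens 0.72 [ 0.577 -0.342  0.045] [334. 164.]
sector_mid 0.94 [0.593 0.004 0.09 ] [279. 257.]
loupe_arm 0.78 [0.658 0.052 0.15 ] [231. 247.]
```

```bash
python3 - <<'E'
import cv2
a=cv2.imread("pics/scene0.png")[170:320,150:450]; b=cv2.imread("pics/side0.png")[140:300,170:450]
a=cv2.resize(a,(600,300),interpolation=3);b=cv2.resize(b,(525,300),interpolation=3)
import numpy as np
b=np.pad(b,((0,0),(0,75),(0,0)))
cv2.imwrite("pics/both0.png",np.vstack([a,b]))
E
```

```text
(no output)
```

View pics/both0.png

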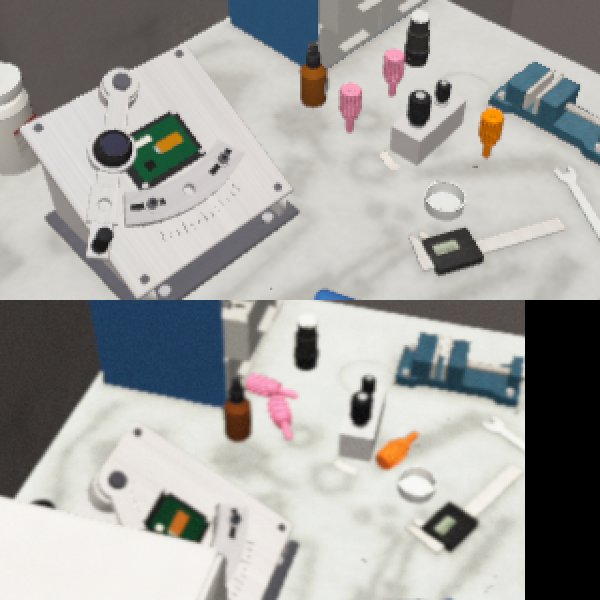

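View pics/scene0.png

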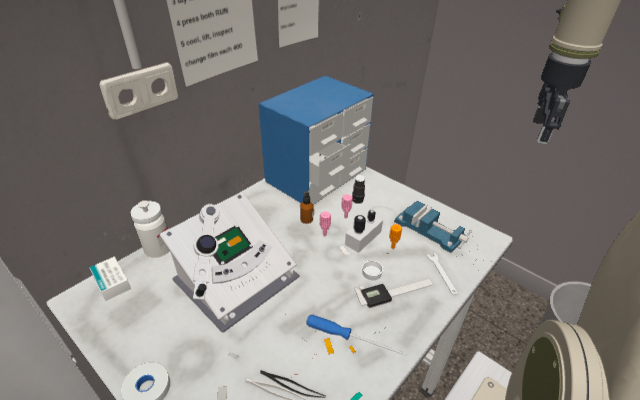

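Index-pin candidates in scene: black thick pin at (358,223), pink at (325,220) and (347,205), orange at (396,232). The black one in the block fits; the thin pin is at (371,216). The sector hole shows at about (244,263), and the arm is parked to the left. Next I'll fit the deck and enlarge.

```bash
python3 - <<'E'
from h import *
z=np.load("scene0.npz"); im,d,K,W=[z[k] for k in("im","d","K","W")]
P=cloud(d,K,W)
poly=np.array([[240,200],[290,265],[232,312],[215,290],[240,280],[275,250],[245,215]])
m=np.zeros(d.shape,np.uint8); cv2.fillPoly(m,[np.array([[180,210],[235,200],[290,268],[225,312],[165,235]])],1)
Q=P[(m>0)&(d>0)]
# ransac-ish plane with 30deg slope
best=None; rng=np.random.default_rng(0)
for _ in range(500):
    a,b,c=Q[rng.choice(len(Q),3,False)]; n=np.cross(b-a,c-a); L=np.linalg.norm(n)
    if L<1e-5: continue
    n/=L; n*=np.sign(n[2]); k=(abs((Q-a)@n)<.002)
    if best is None or k.sum()>best.sum(): best=k
q=Q[best]; c=q.mean(0); n=np.linalg.svd(q-c)[2][2]; n*=np.sign(n[2])
print("plane",c.round(4),n.round(4),"tilt",np.degrees(np.arccos(n[2])),best.sum(),len(Q))
yaw=np.arctan2(-n[1],-n[0]); print("yaw",np.degrees(yaw))
np.savez("plane.npz",c=c,n=n)
h=(P-c)@n; 
for pt in[(210,210),(206,243),(201,290),(202,272),(207,228),(240,276),(270,255),(358,217),(371,211)]:
    print(pt,P[pt[1],pt[0]].round(4),"h",h[pt[1],pt[0]].round(4))
a=cv2.resize(im[195:315,155:300],None,fx=5,fy=5,interpolation=2);cv2.imwrite("pics/stand.png",a)
b=cv2.resize(im[195:255,335:395],None,fx=5,fy=5,interpolation=2);cv2.imwrite("pics/pins.png",b)
E
```

```text
plane [0.6046 0.0465 0.0862] [-0.5001  0.0219  0.8657] tilt 30.039659044216556 3791 7898
yaw -2.5026544595481575
(210, 210) [0.6633 0.0366 0.16  ] h 0.0344
(206, 243) [0.6129 0.0865 0.1394] h 0.0428
(201, 290) [0.5398 0.1526 0.1243] h 0.0677
(202, 272) [0.6052 0.1117 0.0856] h 0.0006
(207, 228) [0.6432 0.0618 0.1417] h 0.0291
(240, 276) [0.5516 0.0647 0.0765] h 0.0186
(270, 255) [ 0.5615 -0.0208  0.0621] h -0.0008
(358, 217) [ 0.4893 -0.2213  0.0826] h 0.0487
(371, 211) [ 0.4881 -0.2701  0.071 ] h 0.0382
```

View pics/stand.png

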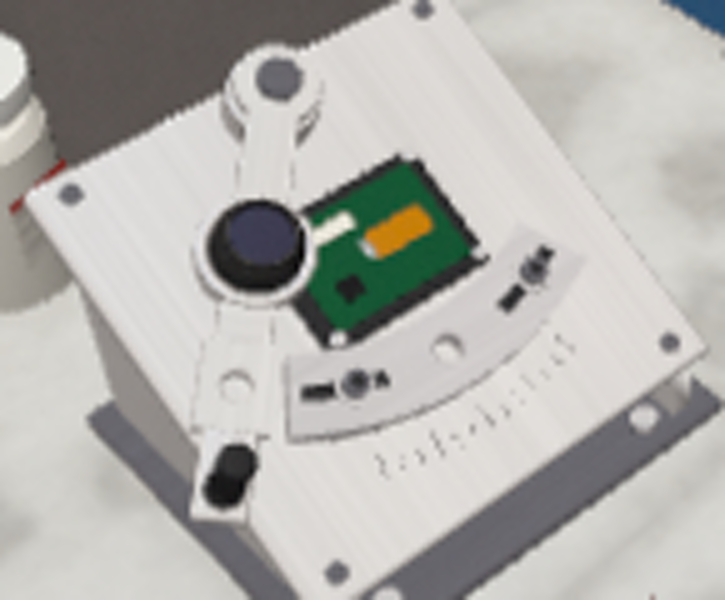

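Sector hole rim at about (244.6,264.6), arm hole at (202.4,272.2), pivot cap at (210.8,210.6), post top at (203,287). I'll work out the geometry by intersecting rays with planes.

```bash
cat >> h.py <<'E'
def ray(uv,h,c,n,K,W):
    r=W[:3,:3]@np.linalg.solve(K,[uv[0]+0.0,uv[1],1]); o=W[:3,3]
    return o+r*((h-(o-c)@n)/(r@n))
E
python3 - <<'E'
from h import *
z=np.load("scene0.npz"); im,d,K,W=[z[k] for k in("im","d","K","W")]
p=np.load("plane.npz"); c,n=p["c"],p["n"]
y=np.cross(n,[-n[0],-n[1],0])if 0 else None
x=np.array([0,0,1])-n*n[2]; x/=np.linalg.norm(x); y=np.cross(n,x)
pc=ray((210.8,210.6),.0344,c,n,K,W); ah=ray((202.4,272.2),.029,c,n,K,W); sh=ray((244.6,264.6),.020,c,n,K,W); pt=ray((203,287),.067,c,n,K,W)
for nm,q in dict(piv=pc,ah=ah,sh=sh,post=pt).items():
    e=q-pc; a,b=e@x,e@y
    print(nm,q.round(4),"r",round(np.hypot(a,b),4),"ang",round(np.arctan2(b,-a),3),"h",((q-c)@n).round(3))
# arm edge pts / post by depth clouds: high points
P=cloud(d,K,W); h=(P-c)@n; v,u=np.mgrid[:400,:640]
m=(h>.045)&(h<.075)&(u>190)&(u<212)&(v>278)&(v<302); print("post cloud",P[m].mean(0),m.sum(),h[m].max())
# pins tops
for nm,zt,uu,vv in [("idx",.082,358,217),("thin",.070,371,211)]:
    m=(P[...,2]>zt-.006)&(P[...,2]<zt+.006)&(abs(u-uu)<9)&(abs(v-vv)<8); print(nm,np.median(P[m],0),P[m].min(0),P[m].max(0),m.sum())
z=np.load("side0.npz"); d,K,W=[z[k] for k in("d","K","W")]; P=cloud(d,K,W)
for nm,zt,uv in [("idx",.082,(361,192)),("thin",.070,(366,183))]:
    m=(P[...,2]>zt-.006)&(P[...,2]<zt+.006)&(abs(u-uv[0])<12)&(abs(v-uv[1])<12); print("side",nm,np.median(P[m],0),P[m].min(0),P[m].max(0),m.sum())
print("x",x,"y",y)
E
```

```text
piv [0.6616 0.036  0.1591] r 0.0 ang 3.142 h 0.034
ah [0.5859 0.1203 0.107 ] r 0.1245 ang 0.706 h 0.029
sh [0.5617 0.0439 0.0845] r 0.1241 ang 0.028 h 0.02
post [0.5422 0.1467 0.125 ] r 0.1631 ang 0.702 h 0.067
post cloud [0.54438523 0.14952485 0.12167737] 77 0.06932220789648064
idx [ 0.48302647 -0.21864373  0.08237597] [ 0.47239697 -0.23188333  0.07644924] [ 0.49553301 -0.20815145  0.08553416] 79
thin [ 0.48477691 -0.26638619  0.06983861] [ 0.47727726 -0.27670851  0.06413506] [ 0.493529   -0.2602988   0.07328825] 39
side idx [ 0.48299365 -0.22136117  0.08075892] [ 0.47149588 -0.23439826  0.07663682] [ 0.49439472 -0.21189315  0.08467117] 83
side thin [ 0.48441978 -0.26915589  0.06840955] [ 0.47109091 -0.28192585  0.06413135] [ 0.49592912 -0.22165404  0.07520849] 41
x [ 0.86485342 -0.03780046  0.50059933] y [0.04366567 0.9990462  0.        ]
```

View pics/pins.png

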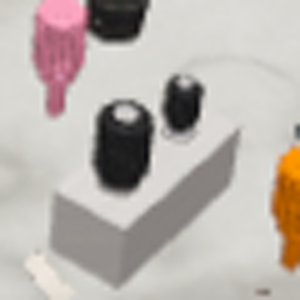

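Everything agrees: radii 124.5 and 163 mm as specified, pin tops at 82 and 70 mm. The arm stands at about 0.70 rad and the sector hole at about 0.028. Plan: swing the arm by gripping the post, then fetch the black thick pin, which the crop confirms at (0.483,-0.220).

```bash
cat >> h.py <<'E'
n=np.load("plane.npz")["n"]; cc=np.load("plane.npz")["c"]
X=np.array([0,0,1])-n*n[2]; X/=np.linalg.norm(X); Y=np.cross(n,X)
PIV=np.array([.6616,.036,.1591])-n*.0054   # level with arm top
def arm(a,r,h,flip=1):
    "TCP pose: over the arm at angle a, radius r, grasp point h above arm top, jaws tangential"
    o=-np.cos(a)*X+np.sin(a)*Y; t=np.sin(a)*X+np.cos(a)*Y
    T=np.eye(4); T[:3,:3]=np.c_[-t*flip,o*flip,-n]; T[:3,3]=PIV+o*r+n*(h-.019); return T
def go(T,T0=None):
    T0=pose() if T0 is None else T0
    D=np.linalg.inv(T0)@T; s=D[:3,3]; r=R.from_matrix(D[:3,:3]).as_rotvec(degrees=True)
    print("shift mm",(s*1e3).round(1),"turn",r.round(2),"rows>=",max(np.linalg.norm(s)/.0625,np.linalg.norm(r)/10.7).round(1))
E
python3 - <<'E'
from h import *
A=arm(.704,.164,.13); print(A.round(3)); go(A)
go(arm(.704,.164,.026),A)
E
```

```text
[[-0.593 -0.631  0.5    0.505]
 [-0.737  0.675 -0.022  0.149]
 [-0.324 -0.382 -0.866  0.188]
 [ 0.     0.     0.     1.   ]]
shift mm [-542.2 -520.3   43.4] turn [31.67 -3.43 66.68] rows>= 12.0
shift mm [ -0.  -0. 104.] turn [ 0. -0.  0.] rows>= 1.7
```

Call:
servo_tool([
  [0.6, -0.18, -0.17, -0.05, 10, -1, 22],
  [0.6, -0.542, -0.52, 0.043, 31.67, -3.43, 66.68],
  [0.6, -0.542, -0.52, 0.043, 31.67, -3.43, 66.68],
  [0.6, -0.542, -0.52, 0.043, 31.67, -3.43, 66.68],
  [0.6, -0.542, -0.52, 0.043, 31.67, -3.43, 66.68],
  [0.6, -0.542, -0.52, 0.043, 31.67, -3.43, 66.68],
  [0.6, -0.542, -0.52, 0.043, 31.67, -3.43, 66.68],
  [0.6, -0.542, -0.52, 0.043, 31.67, -3.43, 66.68],
  [0.6, -0.542, -0.52, 0.043, 31.67, -3.43, 66.68],
  [0.6, -0.542, -0.52, 0.043, 31.67, -3.43, 66.68],
  [0.6, -0.542, -0.52, 0.043, 31.67, -3.43, 66.68],
  [0.6, -0.542, -0.52, 0.043, 31.67, -3.43, 66.68],
  [0.6, -0.542, -0.52, 0.043, 31.67, -3.43, 66.68],
  [0.6, -0.542, -0.52, 0.043, 31.67, -3.43, 66.68],
  [0.6, -0.542, -0.52, 0.043, 31.67, -3.43, 66.68],
  [0.6, -0.542, -0.52, 0.043, 31.67, -3.43, 66.68],
], grip_force=30)

```text
clock: 3.1
position: [0.5051, 0.1475, 0.1884]
ee_rot: [-0.385, 0.886, -0.114, 0.233]
ft_force: [-0.5, 0.2, 1.0]
grip_width: 0.597
```

```bash
python3 - <<'E'
from h import *
o=monitor.get_obs(); print(o["clock"],o["joint_pos"].round(2),o["position"],o["ft_force"])
im,d,K,W=shot("wrist"); np.savez("w1.npz",im=im,d=d,K=K,W=W)
for nm,r,h in [("hole",.125,0),("post",.164,.038),("loupe",.072,.02)]:
    T=arm(.704,r,h+.019); print(nm,proj(T[:3,3],K,W).round(1)); cv2.circle(im,tuple(int(v) for v in proj(T[:3,3],K,W)),4,(0,0,255),1)
T=arm(.028,.125,-.009+.019); cv2.circle(im,tuple(int(v) for v in proj(T[:3,3],K,W)),4,(255,0,255),1)
cv2.imwrite("pics/w1.png",im); go(arm(.704,.164,.026))
E
```

```text
3.1 [ 0.96 -0.42 -1.26  2.14 -0.32  0.65 -2.48] [0.50509418 0.14750983 0.18840957] [-0.48137369  0.24059407  1.02198588]
hole [319.  152.9]
post [319.1 215.3]
loupe [318.9  77.4]
shift mm [ -0.9   1.  104.5] turn [-0.03 -0.02 -0.08] rows>= 1.7
```

View pics/w1.png

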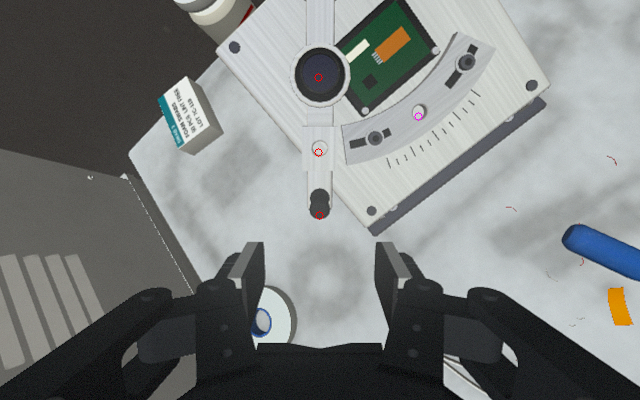

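The wrist view shows the arm in line with the tool. The predicted hole is about 4 px (~3 mm) off radially, for the arm hole at (320,148) and for the sector hole at (421,111). I'll re-fit the plane from wrist data and measure again.

```bash
python3 - <<'E'
from h import *
z=np.load("w1.npz"); im,d,K,W=[z[k] for k in("im","d","K","W")]; P=cloud(d,K,W)
m=np.zeros(d.shape,np.uint8); cv2.fillPoly(m,[np.array([[450,100],[530,85],[375,220],[340,170],[400,160],[470,95]])],1)
q=P[(m>0)&(d>0)]
for _ in range(4):
    c=np.median(q,0) if _==0 else q.mean(0); nn=np.linalg.svd(q-c)[2][2]; nn*=np.sign(nn[2]); e=(q-c)@nn; q=q[abs(e)<.003]
print("wrist plane n",nn.round(4),"old",n.round(4),"h of wrist deck over old",((c-cc)@n).round(4),len(q))
def armtop(uv,h): return ray(uv,h,c,nn,K,W)
g=cv2.cvtColor(im,cv2.COLOR_BGR2GRAY)
for nm,(u,v),h,pred in [("arm",(320,148),.029,arm(.704,.125,.019)),("sec",(420,111),.020,arm(.028,.125,.010))]:
    w=g[v-14:v+15,u-14:u+15]; print(nm); 
    p=ray((u,v),h,c,nn,K,W); e=(p-PIV); a,b=e@X,e@Y; print(p.round(4),"r",np.hypot(a,b).round(4),"ang",np.arctan2(b,-a).round(4),"diff",(p-pred[:3,3]).round(4))
    cv2.imwrite(f"pics/z_{nm}.png",cv2.resize(w,None,fx=10,fy=10,interpolation=0))
    pass
a=np.hstack([cv2.imread("pics/z_arm.png"),cv2.imread("pics/z_sec.png")]);cv2.imwrite("pics/z.png",a)
E
```

```text
wrist plane n [-0.4977  0.0239  0.867 ] old [-0.5001  0.0219  0.8657] h of wrist deck over old -0.0001 6366
arm
[0.5875 0.1172 0.1076] r 0.1213 ang 0.6975 diff [ 0.0021 -0.0031  0.0008]
sec
[0.563  0.0408 0.0852] r 0.1224 ang 0.0036 diff [ 0.0022 -0.0032  0.0012]
```

View pics/z.png

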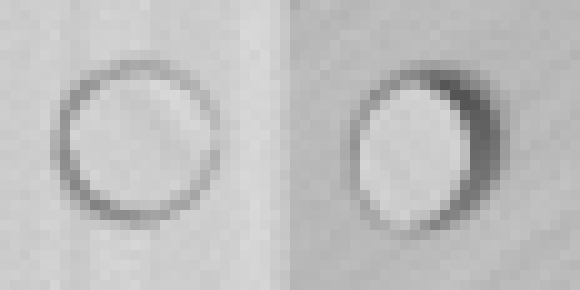

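```bash
python3 - <<'E'
s=open("h.py").read()
s+='PIV=PIV+np.array([.0019,-.0030,.0008])  # wrist-camera correction\n'
open("h.py","w").write(s)
E
python3 - <<'E'
from h import *
z=np.load("w1.npz"); im,d,K,W=[z[k] for k in("im","d","K","W")]
for nm,uv,h in [("arm",(319.3,147.7),.029),("sec",(419.2,111.5),.020)]:
    p=ray(uv,h,cc,n,K,W); e=p-PIV; a,b=e@X,e@Y; print(nm,p.round(4),np.hypot(a,b).round(4),np.arctan2(b,-a).round(4))
T0=pose(); A=arm(.704,.164,.026); go(A,T0)
for a in np.linspace(.704,.028,8)[1:]: go(arm(a,.164,.026),A)
E
```

```text
arm [0.5878 0.1174 0.1082] 0.1245 0.7086
sec [0.5631 0.0415 0.0854] 0.1245 0.0329
shift mm [-1.000e-01 -2.600e+00  1.048e+02] turn [-0.03 -0.02 -0.08] rows>= 1.7
shift mm [15.8 -0.8 -0. ] turn [ 0.   -0.   -5.53] rows>= 0.5
shift mm [31.5 -3.   0. ] turn [  0.    -0.   -11.07] rows>= 1.0
shift mm [46.9 -6.8  0. ] turn [  0.   -0.  -16.6] rows>= 1.6
shift mm [ 61.8 -12.1  -0. ] turn [  0.    -0.   -22.13] rows>= 2.1
shift mm [ 76.1 -18.7   0. ] turn [  0.    -0.   -27.67] rows>= 2.6
shift mm [ 89.8 -26.8   0. ] turn [  0.   -0.  -33.2] rows>= 3.1
shift mm [102.6 -36.1   0. ] turn [  0.    -0.   -38.73] rows>= 3.6
```

Call:
servo_tool([
  [0.6, 0, -0.0026, 0.05, 0, 0, 0],
  [0.6, 0, -0.0026, 0.09, 0, 0, 0],
  [0.6, 0, -0.0026, 0.105, 0, 0, 0],
  [0.6, 0, -0.0026, 0.105, 0, 0, 0],
  [0, 0, -0.0026, 0.105, 0, 0, 0],
  [0, 0, -0.0026, 0.105, 0, 0, 0],
  [0, 0, -0.0026, 0.105, 0, 0, 0],
  [0, 0, -0.0026, 0.105, 0, 0, 0],
  [0, 0, -0.0026, 0.105, 0, 0, 0],
  [0, 0, -0.0026, 0.105, 0, 0, 0],
], grip_force=20)

```text
clock: 4.4
position: [0.5203, 0.1273, 0.1304]
ee_rot: [-0.389, 0.882, -0.109, 0.243]
ft_force: [-0.2, -0.1, -0.4]
grip_width: 0.001
```

```bash
python3 - <<'E'
from h import *
o=monitor.get_obs(); print(o["joint_pos"].round(3)); go(arm(.704,.164,.026)); 
im,d,K,W=shot("wrist"); cv2.imwrite("pics/w2.png",im)
E
```

```text
[ 1.148 -0.245 -1.468  2.211 -0.113  0.45  -2.603]
shift mm [-23.8  -1.5  47.1] turn [0.12 1.38 0.08] rows>= 0.8
```

Joint 3 and joint 7 reached their limits, because the half-turn yaw I chose was the bad one. I'll back off and turn the tool the other way round, which is the same grasp.

Call:
servo_tool([
  [0.3, 0.0, 0, -0.05, 0, 0, 0],
  [0.6, 0.0, 0, -0.08, 0, 0, -10],
  [0.6, 0.0, 0, -0.08, 0, 0, -90],
  [0.6, 0.0, 0, -0.08, 0, 0, -90],
  [0.6, 0.0, 0, -0.08, 0, 0, -90],
  [0.6, 0.0, 0, -0.08, 0, 0, -90],
  [0.6, 0.0, 0, -0.08, 0, 0, -90],
  [0.6, 0.0, 0, -0.08, 0, 0, -90],
  [0.6, 0.0, 0, -0.08, 0, 0, -90],
  [0.6, 0.0, 0, -0.08, 0, 0, -90],
  [0.6, 0.0, 0, -0.08, 0, 0, -90],
])

```text
clock: 5.82
position: [0.4792, 0.1278, 0.1988]
ee_rot: [0.899, -0.349, 0.248, -0.095]
ft_force: [0.5, 0.2, 0.4]
grip_width: 0.603
```

```bash
python3 - <<'E'
from h import *
o=monitor.get_obs(); print(o["joint_pos"].round(3),o["position"]); go(arm(.704,.164,.13,-1))
E
```

```text
[ 0.278 -0.299 -0.69   2.228  0.053  0.655 -1.213] [0.47916301 0.12777971 0.19884474]
shift mm [  1.6 -26.3  23. ] turn [ -1.21  -0.95 -89.95] rows>= 8.4
```

Call:
servo_tool([
  [0.6, 0.0016, -0.026, 0.023, -1.21, -0.95, -90],
  [0.6, 0.0016, -0.026, 0.023, -1.21, -0.95, -90],
  [0.6, 0.0016, -0.026, 0.023, -1.21, -0.95, -90],
  [0.6, 0.0016, -0.026, 0.023, -1.21, -0.95, -90],
  [0.6, 0.0016, -0.026, 0.023, -1.21, -0.95, -90],
  [0.6, 0.0016, -0.026, 0.023, -1.21, -0.95, -90],
  [0.6, 0.0016, -0.026, 0.023, -1.21, -0.95, -90],
  [0.6, 0.0016, -0.026, 0.023, -1.21, -0.95, -90],
  [0.6, 0.0016, -0.026, 0.023, -1.21, -0.95, -90],
  [0.6, 0.0016, -0.026, 0.023, -1.21, -0.95, -90],
])

```text
clock: 7.08
position: [0.5071, 0.1457, 0.1888]
ee_rot: [0.886, 0.385, 0.233, 0.114]
ft_force: [-0.1, -0.1, 0.2]
grip_width: 0.599
```

```bash
python3 - <<'E'
from h import *
o=monitor.get_obs(); print(o["joint_pos"].round(3),o["position"]); go(arm(.704,.164,.026,-1))
A=arm(.704,.164,.026,-1)
for a in np.linspace(.704,.031,8)[1:]: go(arm(a,.164,.026,-1),A)
im,d,K,W=shot("wrist"); cv2.imwrite("pics/w2.png",im); np.savez("w2.npz",im=im,d=d,K=K,W=W)
for b in models.boxes_of("wrist","swing_post")+models.boxes_of("wrist","swing_hole"):
    p=W[:3,:3]@np.array(b["point"])+W[:3,3]; e=p-PIV; print(b["confidence"],proj(p,K,W).round(),p.round(4),"r,a,h",np.hypot(e@X,e@Y).round(4),np.arctan2(e@Y,-e@X).round(3),(e@n).round(4))
E
```

```text
[ 0.097 -0.157 -0.592  2.164  0.289  0.675  0.125] [0.50713802 0.14568273 0.18883809]
shift mm [  0.3  -0.3 104.1] turn [ 0.03 -0.   -0.13] rows>= 1.7
shift mm [-15.7   0.8   0. ] turn [-0.    0.   -5.51] rows>= 0.5
shift mm [-31.3   3.    0. ] turn [ -0.     0.   -11.02] rows>= 1.0
shift mm [-46.6   6.8  -0. ] turn [ -0.     0.   -16.53] rows>= 1.5
shift mm [-61.5  12.    0. ] turn [ -0.     0.   -22.03] rows>= 2.1
shift mm [-75.8  18.6   0. ] turn [ -0.     0.   -27.54] rows>= 2.6
shift mm [-89.4  26.5   0. ] turn [ -0.    -0.   -33.05] rows>= 3.1
shift mm [-102.2   35.8    0. ] turn [ -0.    -0.   -38.56] rows>= 3.6
0.55 [319. 277.] [0.6038 0.0981 0.1234] r,a,h 0.0955 0.712 0.0051
0.6 [315. 278.] [0.5969 0.098  0.1266] r,a,h 0.0987 0.68 0.0113
```

View pics/w2.png

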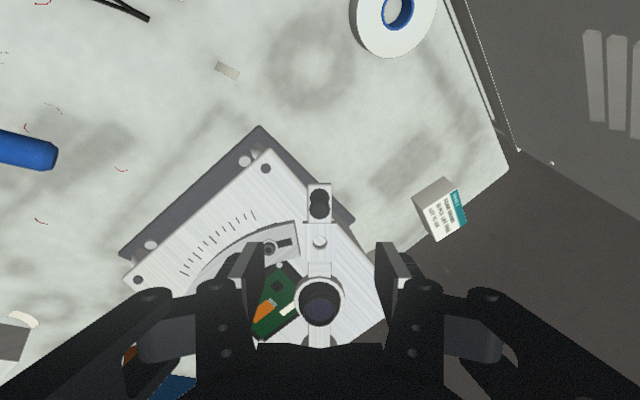

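The view is aligned: post at (319,203), arm hole at (319,241), loupe at (320,300), all on the tool's centre line. Descending and gripping the post.

Call:
servo_tool([
  [0.6, 0, 0, 0.05, 0, 0, 0],
  [0.6, 0, 0, 0.09, 0, 0, 0],
  [0.6, 0, 0, 0.104, 0, 0, 0],
  [0.6, 0, 0, 0.104, 0, 0, 0],
  [0, 0, 0, 0.104, 0, 0, 0],
  [0, 0, 0, 0.104, 0, 0, 0],
  [0, 0, 0, 0.104, 0, 0, 0],
  [0, 0, 0, 0.104, 0, 0, 0],
], grip_force=20)

```text
clock: 8.22
position: [0.5595, 0.1435, 0.0999]
ee_rot: [0.885, 0.387, 0.233, 0.115]
ft_force: [-5.5, -0.5, 7.6]
grip_width: 0.154
```

```bash
python3 - <<'E'
from h import *
o=monitor.get_obs(); print(o["joint_pos"].round(3)); go(arm(.704,.164,.026,-1))
z=np.load("w2.npz"); K,W=z["K"],z["W"]
p=ray((319,241),.029,cc,n,K,W); e=p-PIV; print("hole",np.hypot(e@X,e@Y).round(4),np.arctan2(e@Y,-e@X).round(4))
E
```

```text
[ 0.119  0.117 -0.617  2.151  0.681  0.526 -0.188]
shift mm [-0.3 -0.8  0.9] turn [ 0.11 -0.06  0.09] rows>= 0.0
hole 0.1265 0.7087
```

Call:
servo_tool([
  [0, 0, 0, -0.003, 0, 0, 0],
  [0, -0.0157, 0.0008, -0.003, 0, 0, -5.5],
  [0, -0.0313, 0.003, -0.003, 0, 0, -11],
  [0, -0.0466, 0.0068, -0.003, 0, 0, -16.5],
  [0, -0.0615, 0.012, -0.003, 0, 0, -22],
  [0, -0.0758, 0.0186, -0.003, 0, 0, -27.5],
  [0, -0.0894, 0.0265, -0.003, 0, 0, -33],
  [0, -0.1022, 0.0358, -0.003, 0, 0, -38.5],
  [0, -0.1022, 0.0358, -0.003, 0, 0, -38.5],
  [0, -0.1022, 0.0358, -0.003, 0, 0, -38.5],
])

```text
clock: 9.48
position: [0.5197, 0.0432, 0.082]
ee_rot: [0.708, 0.657, 0.182, 0.185]
ft_force: [8.0, -1.6, -10.4]
grip_width: 0.149
```

```bash
python3 - <<'E'
from h import *
o=monitor.get_obs(); print(o["joint_pos"].round(3)); go(arm(.031,.164,.026,-1))
im,d,K,W=shot("scene"); cv2.imwrite("pics/s3.png",cv2.resize(im[170:330,150:350],None,fx=4,fy=4,interpolation=2))
E
```

```text
[ 0.304 -0.008 -0.568  2.311  0.431  0.365  0.863]
shift mm [ 1.2 -0.2  3.1] turn [ 0.03  0.05 -0.02] rows>= 0.1
```

View pics/s3.png

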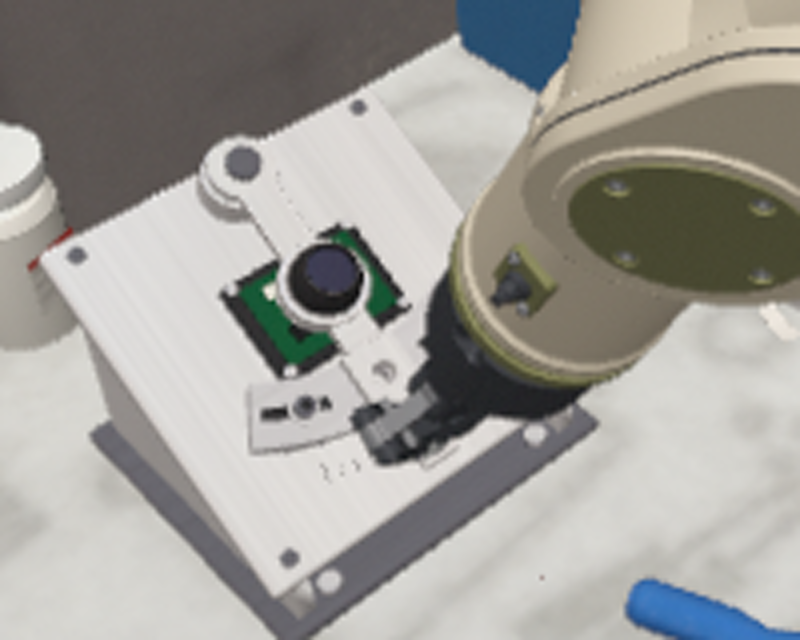

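The arm is swung in over the board, its hole at crop (384,371). A small correction, then release and back out.

Call:
servo_tool([
  [0, 0.001, 0, 0, 0, 0, 0],
  [0, 0.001, 0, 0, 0, 0, 0],
  [0.4, 0.001, 0, 0, 0, 0, 0],
  [0.4, 0.001, 0, 0, 0, 0, 0],
  [0.4, 0.001, 0, 0, 0, 0, 0],
  [0.4, 0.001, 0, -0.05, 0, 0, 0],
  [0.5, 0.001, 0, -0.11, 0, 0, 0],
  [0.5, 0.001, 0, -0.13, 0, 0, 0],
  [0.5, 0.001, 0, -0.13, 0, 0, 0],
  [0.5, 0.001, 0, -0.13, 0, 0, 0],
])

```text
clock: 10.78
position: [0.4547, 0.0476, 0.1938]
ee_rot: [0.708, 0.657, 0.182, 0.185]
ft_force: [-0.9, 0.3, -0.3]
grip_width: 0.502
```

```bash
python3 - <<'E'
from h import *
im,d,K,W=shot("wrist"); np.savez("w4.npz",im=im,d=d,K=K,W=W)
q=[proj(arm(.031,.125,.019)[:3,3],K,W),proj(arm(.031,.164,.019)[:3,3],K,W)]; print(q,monitor.get_obs()["joint_pos"].round(2))
u,v=q[0].astype(int); print(u,v)
cv2.imwrite("pics/w4.png",cv2.resize(im[v-30:v+30,u-40:u+40],None,fx=8,fy=8,interpolation=2))
# pin approach pose: vertical tool, jaws x along world +x, over (0.483,-0.220)
Td=np.eye(4); Td[:3,:3]=np.c_[[1,0,0],[0,-1,0],[0,0,-1]]; Td[:3,3]=[.483,-.220,.21]; go(Td)
E
```

```text
[array([318.56249967, 231.07369399]), array([318.58919541, 189.70090243])] [ 0.27 -0.39 -0.5   2.32 -0.07  0.67  1.3 ]
318 231
shift mm [-264.7   51.1    5.7] turn [ 23.43 -23.08  83.63] rows>= 8.4
```

View pics/w4.png

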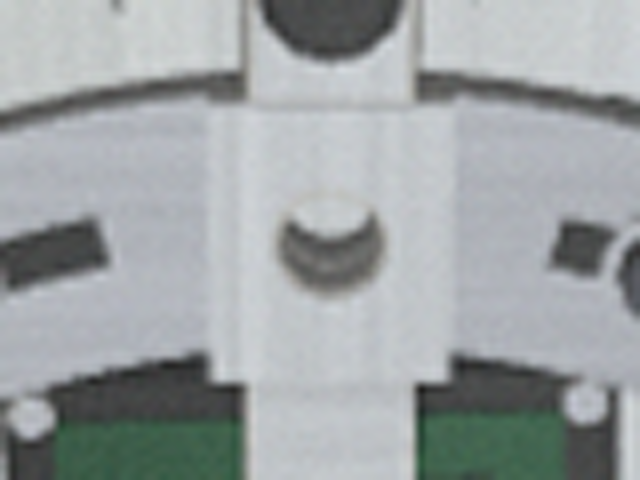

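The two holes line up: the arm hole is at crop (331,247) with concentric edges below, within 0.6 mm of the prediction. Now fetching the pin.

Call:
servo_tool([
  [0.5, -0.03, 0, -0.03, 0, 0, 10],
  [0.5, -0.265, 0.051, 0.006, 23.43, -23.08, 83.63],
  [0.5, -0.265, 0.051, 0.006, 23.43, -23.08, 83.63],
  [0.5, -0.265, 0.051, 0.006, 23.43, -23.08, 83.63],
  [0.5, -0.265, 0.051, 0.006, 23.43, -23.08, 83.63],
  [0.5, -0.265, 0.051, 0.006, 23.43, -23.08, 83.63],
  [0.5, -0.265, 0.051, 0.006, 23.43, -23.08, 83.63],
  [0.5, -0.265, 0.051, 0.006, 23.43, -23.08, 83.63],
  [0.5, -0.265, 0.051, 0.006, 23.43, -23.08, 83.63],
  [0.5, -0.265, 0.051, 0.006, 23.43, -23.08, 83.63],
  [0.5, -0.265, 0.051, 0.006, 23.43, -23.08, 83.63],
  [0.5, -0.265, 0.051, 0.006, 23.43, -23.08, 83.63],
])

```text
clock: 12.32
position: [0.4831, -0.2201, 0.2108]
ee_rot: [1.0, 0.001, 0.001, 0.0]
ft_force: [0.1, 0.0, -0.4]
grip_width: 0.496
```

```bash
python3 - <<'E'
from h import *
o=monitor.get_obs(); print(o["joint_pos"].round(2),pose().round(4).tolist())
im,d,K,W=shot("wrist"); np.savez("w5.npz",im=im,d=d,K=K,W=W); P=cloud(d,K,W)
for t in["index_pin","thin_pin"]:
    for b in models.boxes_of("wrist",t)[:4]:
        p=W[:3,:3]@np.array(b["point"])+W[:3,3]; print(t,round(b["confidence"],2),p.round(4),proj(p,K,W).round())
m=(abs(P[...,2]-.080)<.005)&(d>0)&(abs(P[...,0]-.483)<.03)&(abs(P[...,1]+.22)<.03); v,u=np.nonzero(m)
print("idx top",np.median(P[m],0),(P[m].min(0)+P[m].max(0))/2,u.mean(),v.mean(),m.sum())
m2=(abs(P[...,2]-.067)<.006)&(d>0)&(abs(P[...,0]-.485)<.03)&(abs(P[...,1]+.268)<.02)
if m2.any(): print("thin top",np.median(P[m2],0))
im2=im.copy(); cv2.imwrite("pics/w5.png",im2)
E
```

```text
[ 0.57  0.15 -0.25  1.73  0.04  1.26  0.31] [[1.0, 0.0013, 0.0021, 0.4831], [0.0013, -1.0, -0.0003, -0.2201], [0.0021, 0.0003, -1.0, 0.2108], [0.0, 0.0, 0.0, 1.0]]
index_pin 0.98 [ 0.6166 -0.2808  0.0205] [440. 235.]
index_pin 0.85 [ 0.4851 -0.2234  0.0839] [320. 198.]
index_pin 0.8 [ 0.5831 -0.2401  0.0218] [412. 199.]
index_pin 0.6 [ 0.438  -0.2181  0.0212] [274. 178.]
thin_pin 0.97 [ 0.486  -0.2709  0.0719] [321. 244.]
idx top [ 0.48593659 -0.22366946  0.08291649] [ 0.48590443 -0.2247059   0.08021732] 321.01557632398755 198.1448598130841 642
thin top [ 0.48709659 -0.27061091  0.07034045]
```

View pics/w5.png

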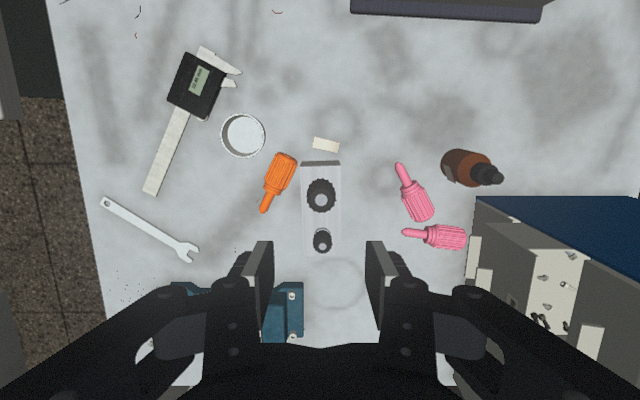

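Index pin (thick, black) at (320,198), thin pin at (321,243); the orange and pink ones lie loose on the bench. Descending on the thick pin.

Call:
servo_tool([
  [0.5, 0.0024, 0.003, 0.06, 0, 0, 0],
  [0.5, 0.0024, 0.003, 0.12, 0, 0, 0],
  [0.5, 0.0024, 0.003, 0.155, 0, 0, 0],
  [0.5, 0.0024, 0.003, 0.165, 0, 0, 0],
  [0.5, 0.0024, 0.003, 0.165, 0, 0, 0],
  [0, 0.0024, 0.003, 0.165, 0, 0, 0],
  [0, 0.0024, 0.003, 0.165, 0, 0, 0],
  [0, 0.0024, 0.003, 0.165, 0, 0, 0],
  [0, 0.0024, 0.003, 0.165, 0, 0, 0],
  [0, 0.0024, 0.003, 0.165, 0, 0, 0],
], grip_force=60)

```text
clock: 13.72
position: [0.4867, -0.2237, 0.048]
ee_rot: [1.0, -0.0, 0.002, 0.001]
ft_force: [-3.0, 0.3, 5.2]
grip_width: 0.268
```

Call:
servo_tool([
  [0, 0, 0, -0.03, 0, 0, 0],
  [0, 0, 0, -0.08, 0, 0, 0],
  [0, 0, 0, -0.14, 0, 0, 0],
  [0, 0, 0, -0.16, 0, 0, 0],
  [0, 0, 0, -0.16, 0, 0, 0],
])

```text
clock: 14.35
position: [0.4868, -0.2237, 0.2089]
ee_rot: [1.0, -0.0, 0.003, 0.001]
ft_force: [-0.3, 0.5, -0.9]
grip_width: 0.26
```

```bash
python3 - <<'E'
from h import *
o=monitor.get_obs(); print(o["clock"],o["grip_width"],o["ft_force"])
res=[]
for c in["scene","side"]:
    im,d,K,W=shot(c); T=pose(); p=T[:3,3]+T[:3,2]*.008; u,v=proj(p,K,W).astype(int); print(c,u,v)
    cv2.circle(im,(u,v),1,(0,0,255),-1); res.append(cv2.resize(im[v-30:v+30,u-30:u+30],None,fx=6,fy=6,interpolation=2))
im,d,K,W=shot("wrist"); np.savez("w6.npz",im=im,d=d,K=K,W=W); p=T[:3,3]+T[:3,2]*.035
print(proj(p,K,W)); res.append(cv2.resize(im[180:380,220:420],(360,360)))
a=np.hstack(res[:2]); cv2.imwrite("pics/g6.png",np.hstack([a[:,:],res[2]])[:, :1080]); cv2.imwrite("pics/g6.png",cv2.resize(np.hstack(res),(798,266)))
go(arm(.031,.125,.15,-1))
E
```

```text
14.35 0.2602226162597844 [-0.27106699  0.49104229 -0.88241964]
scene 364 174
side 365 148
[317.41460723 231.43628019]
shift mm [   7.7 -267.4   -0.8] turn [-23.45  23.11 -83.6 ] rows>= 8.4
```

View pics/g6.png

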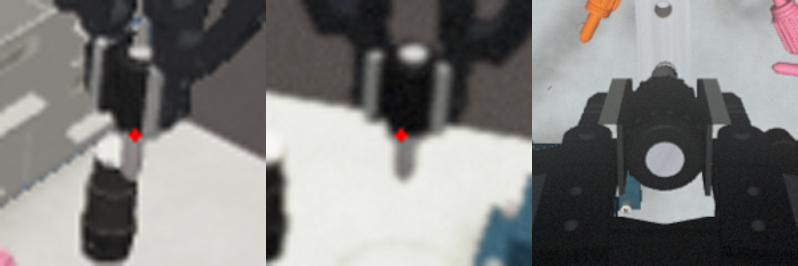

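The pin is held straight, collar underside 8 mm beyond the TCP as predicted, and the thin pin is still in the block. Going over the arm's hole.

Call:
servo_tool([
  [0, 0.0, -0.02, -0.02, 0, 0, -10],
  [0, 0.0077, -0.267, -0.001, -23.45, 23.11, -83.6],
  [0, 0.0077, -0.267, -0.001, -23.45, 23.11, -83.6],
  [0, 0.0077, -0.267, -0.001, -23.45, 23.11, -83.6],
  [0, 0.0077, -0.267, -0.001, -23.45, 23.11, -83.6],
  [0, 0.0077, -0.267, -0.001, -23.45, 23.11, -83.6],
  [0, 0.0077, -0.267, -0.001, -23.45, 23.11, -83.6],
  [0, 0.0077, -0.267, -0.001, -23.45, 23.11, -83.6],
  [0, 0.0077, -0.267, -0.001, -23.45, 23.11, -83.6],
  [0, 0.0077, -0.267, -0.001, -23.45, 23.11, -83.6],
  [0, 0.0077, -0.267, -0.001, -23.45, 23.11, -83.6],
  [0, 0.0077, -0.267, -0.001, -23.45, 23.11, -83.6],
])

```text
clock: 16.0
position: [0.4935, 0.044, 0.207]
ee_rot: [0.708, 0.657, 0.182, 0.185]
ft_force: [-0.5, -0.0, -1.0]
grip_width: 0.263
```

```bash
python3 - <<'E'
from h import *
o=monitor.get_obs(); print(o["joint_pos"].round(2),o["ft_force"])
# hole re-measured from w4 (tool ~ same attitude): pixel 318.9,231.4
z=np.load("w4.npz"); K,W=z["K"],z["W"]; p=ray((319.0,231.6),.029,cc,n,K,W); e=p-PIV; print("hole w4",np.hypot(e@X,e@Y),np.arctan2(e@Y,-e@X))
im,d,K,W=shot("wrist"); np.savez("w7.npz",im=im,d=d,K=K,W=W); T=pose()
h=arm(.031,.125,.019)[:3,3]; print("hole px",proj(h,K,W),"nose px",proj(T[:3,3]+T[:3,2]*.035,K,W)); go(arm(.031,.125,.15,-1))
cv2.imwrite("pics/w7.png",cv2.resize(im[140:290,245:395],None,fx=4,fy=4,interpolation=2))
E
```

```text
[ 0.21 -0.29 -0.43  2.23  0.03  0.67  1.24] [-0.52332552 -0.00506538 -0.96363051]
hole w4 0.12460381266854992 0.03423964756764593
hole px [319.30142092 190.11560953] nose px [318.4162514  229.18043784]
shift mm [ 0.4 -1.1  0.4] turn [ 0.04  0.03 -0.04] rows>= 0.0
```

View pics/w7.png

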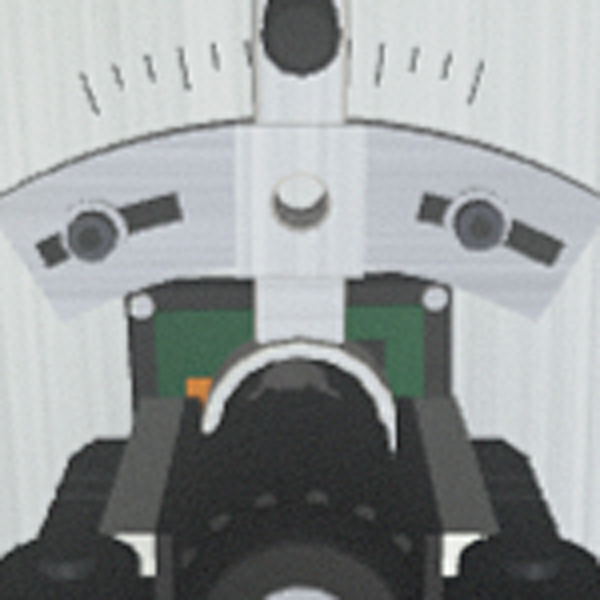

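Hole at crop (301,202), i.e. px (320,190), with the prediction at (319.3,190.1). Descending gradually, watching force.

Call:
servo_tool([
  [0, 0.0006, -0.0011, 0.04, 0, 0, 0],
  [0, 0.0006, -0.0011, 0.075, 0, 0, 0],
  [0, 0.0006, -0.0011, 0.09, 0, 0, 0],
  [0, 0.0006, -0.0011, 0.095, 0, 0, 0],
  [0, 0.0006, -0.0011, 0.098, 0, 0, 0],
  [0, 0.0006, -0.0011, 0.1, 0, 0, 0],
  [0, 0.0006, -0.0011, 0.102, 0, 0, 0],
  [0, 0.0006, -0.0011, 0.102, 0, 0, 0],
])

```text
clock: 17.05
position: [0.5428, 0.0424, 0.1179]
ee_rot: [0.708, 0.657, 0.182, 0.185]
ft_force: [-3.3, 1.0, -1.9]
grip_width: 0.266
```

```bash
python3 - <<'E'
from h import *
o=monitor.get_obs(); f=o["ft_force"]; print("f xyz tool",(pose()[:3,:3].T@f).round(2)); T=pose(); e=T[:3,3]-PIV; print("nose h",(e@n-.035).round(4))
a=arm(.032,.125,.019,-1); go(a)
im,d,K,W=shot("wrist"); cv2.imwrite("pics/w8.png",cv2.resize(im[140:290,245:395],None,fx=4,fy=4,interpolation=2))
E
```

```text
f xyz tool [ 0.7  -3.91 -0.04]
nose h -0.0054
shift mm [-0.1  0.8 29.6] turn [0.01 0.04 0.09] rows>= 0.5
```

The nose is in the arm's hole, with 4 N against its uphill wall. I'll ease outward by 1 mm and continue.

Call:
servo_tool([
  [0, 0, -0.001, 0, 0, 0, 0],
  [0, 0, -0.001, 0.002, 0, 0, 0],
  [0, 0, -0.001, 0.004, 0, 0, 0],
  [0, 0, -0.001, 0.006, 0, 0, 0],
  [0, 0, -0.001, 0.008, 0, 0, 0],
  [0, 0, -0.001, 0.008, 0, 0, 0],
])

```text
clock: 17.85
position: [0.5463, 0.0421, 0.1103]
ee_rot: [0.708, 0.657, 0.182, 0.185]
ft_force: [-2.0, 2.4, -4.9]
grip_width: 0.263
```

```bash
python3 - <<'E'
from h import *
o=monitor.get_obs(); f=o["ft_force"]; print("f xyz tool",(pose()[:3,:3].T@f).round(2)); T=pose(); e=T[:3,3]-PIV; print("nose h",(e@n-.035).round(4))
a=arm(.032,.125,.019,-1); go(a)
E
```

```text
f xyz tool [ 2.2  -4.35  3.18]
nose h -0.0138
shift mm [ 0.1  1.6 21.2] turn [0.01 0.03 0.07] rows>= 0.3
```

The nose is 4.8 mm below the sector's top face, so it has entered the locating hole. Side force is (2,-4) N, so I ease that way and go on.

Call:
servo_tool([
  [0, 0.0006, -0.001, 0, 0, 0, 0],
  [0, 0.0006, -0.001, 0.003, 0, 0, 0],
  [0, 0.0006, -0.001, 0.006, 0, 0, 0],
  [0, 0.0006, -0.001, 0.008, 0, 0, 0],
  [0, 0.0006, -0.001, 0.008, 0, 0, 0],
])

```text
clock: 18.48
position: [0.55, 0.0425, 0.1033]
ee_rot: [0.708, 0.657, 0.182, 0.185]
ft_force: [-0.7, -0.6, -1.2]
grip_width: 0.266
```

```bash
python3 - <<'E'
from h import *
o=monitor.get_obs(); f=o["ft_force"]; print("f xyz tool",(pose()[:3,:3].T@f).round(2),"m",(pose()[:3,:3].T@o["torque"]).round(2)); T=pose(); e=T[:3,3]-PIV; print("nose h",(e@n-.035).round(4))
a=arm(.032,.125,.019,-1); go(a)
E
```

```text
f xyz tool [-0.71 -1.12  0.73] m [ 1.06 -0.12 -0.03]
nose h -0.0216
shift mm [-0.5  1.9 13.4] turn [0.07 0.02 0.05] rows>= 0.2
```

Call:
servo_tool([
  [0, -0.0002, -0.0003, 0.002, 0, 0, 0],
  [0, -0.0002, -0.0003, 0.004, 0, 0, 0],
  [0, -0.0002, -0.0003, 0.0055, 0, 0, 0],
  [0, -0.0002, -0.0003, 0.0055, 0, 0, 0],
])

```text
clock: 18.98
position: [0.5527, 0.0424, 0.0986]
ee_rot: [0.708, 0.657, 0.183, 0.185]
ft_force: [-0.2, -0.3, -1.6]
grip_width: 0.261
```

```bash
python3 - <<'E'
from h import *
o=monitor.get_obs(); f=o["ft_force"]; print("f xyz tool",(pose()[:3,:3].T@f).round(2),"m",(pose()[:3,:3].T@o["torque"]).round(2)); T=pose(); e=T[:3,3]-PIV; print("nose h",(e@n-.035).round(4))
E
```

```text
f xyz tool [-0.32 -0.95  1.33] m [ 0.78 -0.02 -0.05]
nose h -0.027
```

Nominally home, but with no contact force yet. I'll press on until the collar meets the arm.

Call:
servo_tool([
  [0, 0, 0, 0.001, 0, 0, 0],
  [0, 0, 0, 0.002, 0, 0, 0],
  [0, 0, 0, 0.002, 0, 0, 0],
])

```text
clock: 19.35
position: [0.5533, 0.0424, 0.0979]
ee_rot: [0.708, 0.657, 0.182, 0.186]
ft_force: [-24.1, -0.1, 24.2]
grip_width: 0.263
```

```bash
python3 - <<'E'
from h import *
o=monitor.get_obs(); f=o["ft_force"]; print("f xyz tool",(pose()[:3,:3].T@f).round(2)); T=pose(); e=T[:3,3]-PIV; print("nose h",(e@n-.035).round(4))
im,d,K,W=shot("wrist"); a=cv2.resize(im[140:340,220:420],(400,400),interpolation=2)
im,d,K,W=shot("scene"); u,v=proj(T[:3,3],K,W).astype(int); b=cv2.resize(im[v-30:v+30,u-30:u+30],(400,400),interpolation=2); cv2.imwrite("pics/c9.png",np.hstack([a,b]))
E
```

```text
f xyz tool [ -1.46  -8.64 -32.99]
nose h -0.0279
```

A firm 33 N stop at -27.9 mm: the collar is on the arm. Relieve, release, retreat.

Call:
servo_tool([
  [0, 0, -0.0005, -0.001, 0, 0, 0],
  [0, 0, -0.0005, -0.001, 0, 0, 0],
  [0.5, 0, -0.0005, -0.001, 0, 0, 0],
  [0.5, 0, -0.0005, -0.001, 0, 0, 0],
  [0.5, 0, -0.0005, -0.001, 0, 0, 0],
  [0.5, 0, -0.0005, -0.001, 0, 0, 0],
  [0.5, 0, -0.0005, -0.02, 0, 0, 0],
  [0.5, 0, -0.0005, -0.06, 0, 0, 0],
  [0.5, 0, -0.0005, -0.12, 0, 0, 0],
  [0.5, 0, -0.0005, -0.14, 0, 0, 0],
  [0.5, 0, -0.0005, -0.14, 0, 0, 0],
])

```text
clock: 20.82
position: [0.4833, 0.0455, 0.2195]
ee_rot: [0.707, 0.657, 0.183, 0.186]
ft_force: [0.3, -0.0, -1.4]
grip_width: 0.501
```

```bash
python3 - <<'E'
from h import *
o=monitor.get_obs(); print(o["ft_force"],o["clock"],o["position"])
im,d,K,W=shot("wrist"); P=cloud(d,K,W); e=P-PIV; h=e@n; r=np.hypot(e@X,e@Y); an=np.arctan2(e@Y,-e@X)
m=(d>0)&(h>.036)&(h<.06)&(abs(r-.125)<.02)&(abs(an-.03)<.15); print("handle top h",np.median(h[m]),"r",np.median(r[m]),"ang",np.median(an[m]),m.sum())
q=P[m]; q=q[h[m]>np.median(h[m])-.003]; c=q.mean(0); nn=np.linalg.svd(q-c)[2][2]; nn*=np.sign(nn[2]); print("tilt of top vs deck",np.arccos(nn@n),c)
m=(d>0)&(abs(h)<.004)&(r>.10)&(r<.15)&(abs(an-.03)<.2); print("arm top h",np.median(h[m]))
a=cv2.resize(im[100:300,220:420],(400,400),interpolation=2)
im,d,K,W=shot("scene"); b=cv2.resize(im[200:300,190:290],(400,400),interpolation=2); cv2.imwrite("pics/c9.png",np.hstack([a,b]))
E
```

```text
[ 0.29493622 -0.03725411 -1.40130273] 20.825 [0.48328708 0.04548163 0.21949901]
handle top h 0.04255898675161787 r 0.13043460712117624 ang 0.03655778626668068 773
tilt of top vs deck 0.07557211953856219 [0.53309731 0.0435316  0.12726402]
arm top h 0.0001024660209594795
```

The picture limit is reached. One numeric check on the tilt using tighter masks and several frames.

```bash
python3 - <<'E'
from h import *
for cam in["wrist","scene","wrist","side"]:
    im,d,K,W=shot(cam); P=cloud(d,K,W); e=P-PIV; h=e@n; a=-(e@X); b=e@Y
    m=(d>0)&(h>.040)&(h<.047)&(np.hypot(a-.128,b-.004)<.016)
    if m.sum()<15: print(cam,m.sum()); continue
    q=P[m]
    for _ in range(6):
        c=q.mean(0); nn=np.linalg.svd(q-c)[2][2]; nn*=np.sign(nn[2]); q=q[abs((q-c)@nn)<.0008]
    ec=c-PIV; print(cam,len(q),"tilt",np.arccos(nn@n).round(3),"dir x,y",(nn@X).round(3),(nn@Y).round(3),"centre r,y,h",(-(ec@X)).round(4),(ec@Y).round(4),(ec@n).round(4))
o=monitor.get_obs(); print(o["ft_force"],o["clock"])
E
```

```text
wrist 443 tilt 0.081 dir x,y -0.081 0.007 centre r,y,h 0.1294 0.0047 0.0427
scene 56 tilt 0.07 dir x,y -0.034 0.061 centre r,y,h 0.1309 0.008 0.0427
wrist 432 tilt 0.084 dir x,y -0.083 0.003 centre r,y,h 0.1297 0.0048 0.0426
side 61 tilt 0.075 dir x,y -0.039 0.064 centre r,y,h 0.1306 0.005 0.0426
[0.78897824 0.70676214 0.18341074] 21.125
```

All estimates agree. The collar is seated, with the handle top at 42.6 mm against 42 nominal. The tilt is about 0.08 rad, which is the most the clearance allows (1.5 mm over 19 mm) and within the 0.12 limit. Nothing is touching the robot.

```bash
python3 - <<'E'
from h import *
im,d,K,W=shot("scene")
for t in["thin_pin","flux_bottle","spare_lens"]:
    for b in models.boxes_of("scene",t)[:2]: print(t,round(b["confidence"],2),(W[:3,:3]@np.array(b["point"])+W[:3,3]).round(3))
print(ticket.hand_in())
E
```

```text
thin_pin 0.5 [ 0.482 -0.272  0.057]
spare_lens 0.54 [ 0.58  -0.341  0.045]
the job is handed in; nothing more can be done
None
```

I swung the loupe arm in by its post to about 0.03 rad, so its hole lined up with the sector's. I then pushed the thick black pin through both holes until its collar stopped on the arm, pressing at about 33 N. After that I let go and backed off, and handed the job in at about 21 s.

**Last checks**
- **Pin depth:** the handle top stands 42.6 mm above the arm, against 42 mm nominal, so the collar is seated.
- **Pin tilt:** it leans 0.07–0.08 rad, mostly down the slope. That is inside the 0.12 limit and about as far as the hole clearance allows, but it is not perfectly flat. I chose not to press it again.
- **Other things:** the thin pin and spare lens were found where they started. The network did not report the flux bottle in the last picture, so I did not re-check it; no move passed near it.
- **Not viewed:** I had used up the picture limit, so the final seating was checked from depth readings only.
- **Disagreements along the way:** the scene and wrist cameras differed by about 4 mm, and I used the wrist camera. My first approach to the post ran into joint limits, so I turned the gripper half round and tried again.

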